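# Close up the relay row and clip the power supply onto the mounting rail

## Robot

A 7-joint arm with a two-finger parallel gripper is mounted at the origin on the work surface. World frame = base frame: x ahead of the robot, y to its left, z up, the work surface at z = 0. Lengths are in m, angles in degrees, forces in N, time in s.
With the tool pointing down it reaches from about 0.425 to 0.875 m from the base axis. Payload 4.7 kg.
Tool frame: the origin (TCP) lies on the front face of the gripper's body, between the roots of the fingers; the fingertips stand 70 mm ahead of it and the grasp point (between the pads) lies 51 mm ahead of it; z points along the fingers, y is the direction in which the jaws open and shut (so a half turn about z gives the same grasp; the last joint's range is limited). The gripper opens to 87 mm and grips with 3 to 60 N. Pads are 19 mm wide; open, the fingers measure 117 mm over their backs; the gripper's body (75 mm by 190 mm) begins 51 mm behind the grasp point.
Start: joints at [-66.858, 18.392, -4.016, 83.108, 1.295, 78.541, -3.26], TCP at [0.247, 0.601, 0.292] pointing down, gripper open.
Joint ranges: [-163.93, 163.93], [-17.29, 119.83], [-79.2, 71.16], [3.27, 140.29], [-89.18, 269.18], [5.43, 117.66], [-154.24, 154.24]. Speed limits (degrees/s): [147.25, 147.25, 180, 180, 180, 180, 180].

## Interface

Orientations are given as [roll, pitch, yaw] about the fixed x, y, z axes, in that order (R = Rz(yaw) Ry(pitch) Rx(roll)).
In Python, from cell import env gives the robot as it stands.
- The arm moves only by the tool drive_tool, never from a script. Its argument "commands" is a list of rows, each a list of 7 numbers: the shift along the tool's x, y, z in cm, then the turn, a rotation vector about the tool's x, y, z in degrees, then the opening, from 0 (shut) to 1 (fully open). In form: [[tx, ty, tz, rx, ry, rz, hand], ...]. A call has 1 to 20 rows; each row shifts and turns the commanded pose from where the row before left it, along the tool's axes as they then stand; what a row does not reach is not made up. A row lasts 1/12 s, in which the tool goes at most 41.7 mm and 7.16 degrees, less where a joint would pass 70% of its speed; a pose out of reach is approached as far as the arm can. A call is refused whole if a number of a shift passes 4.17 or a number of a turn 7.16, either way. A call with a gripper value outside its range is refused whole. The fingers move at their own pace and stop on an object; "force" is the grip in N (left out, the last holds). Time passes only in rows, so rows that do not move let the fingers close. It gives the time, the measured TCP pose, the force and the opening at its end, in the units of the state.
- env.get_obs(): the state, without advancing time (a new reading comes with each control period).
- env.read_camera(name): name is "scene" or "side" or "wrist"; returns a dict with "img" (420x560x3 uint8, blue, green, red), "mtx" (3x3 intrinsics, pixels), "pose" (4x4, takes a point from camera to world coordinates). Camera axes: x right, y down, z forward; pixel columns grow to the right and rows downward; lengths in m; the calibration is good to about 2 mm. A picture is of the moment at which its call begins. There is no depth.
- env.sign_off(): hands the job in, once; it reports no verdict.
The state is a dict: "time_s": time; "qpos": joint angles; "joint_velocities": joint speeds; "effort": joint torques, N m; "tool_pos": TCP position; "tool_rot": TCP orientation; "force": force on the tool from outside, world axes, zero at the start; "wrist_torque": the same for the moment, N m; "grip_width": finger opening in m.
Only numpy, scipy, OpenCV 4.12 (cv2) and the standard library are available. Lean on these libraries where they do the work, as an engineer would, in place of code of your own. Each camera call takes 0.05 s, during which the arm holds its last target.

## Task

On the mounting plate, slide the three relay modules along the rail until they stand tight together against the end bracket. Then take the power supply from the bench and clip it onto the rail right beside the row, no more than a centimetre from the last relay and in line with the relays: press it straight down until both spring clips snap under the rail edges, and finish still holding it and pressing it firmly down onto the rail, so that I can drive its terminal screws. Leave the other things on the bench where they are.

Things in the scene. Friction and masses are not known exactly. Their poses are not given: they have to be found in the camera images.
- panel: Bare metal mounting plate lying flat on the bench, 210 (x) by 320 (y) by 3 mm, fixed there during the job. Origin: centre of its underside; z up. Two grey slotted wire ducts, 25 mm wide and 43 mm high over the bench, run along its long sides (inner faces at x = -70.5 and +70.5 mm). The rail runs along the plate's y axis midway between them.
- rail: Steel top-hat mounting rail fixed on the plate, 280 mm long along y, 35 mm wide over its two edges (x = -17.5 to +17.5 mm), the edges 2 mm thick with 13 mm of free height below them. Its frame is the plate's frame; its top face lies at z = 18 mm. Free rail reaches to y = +140 mm.
- end_bracket: Grey plastic end bracket fixed across the rail near its -y end, 56 mm across the rail, 10 mm thick, top at 58 mm over the bench. Its frame is the plate's frame; the face that the first relay must meet is at y = -125 mm.
- relay1 (a joint): Place of the first relay module (the one next to the end bracket) along the rail, in m: 0 when it is tight against the end bracket; grows as it stands further off (towards +y of the plate).
- relay2 (a joint): Place of the second relay module, in m: 0 when the row is closed (its centre 22.5 mm from that of the first); grows towards +y of the plate.
- relay3 (a joint): Place of the third relay module, in m: 0 when the row is closed (its centre 45 mm from that of the first closed one); grows towards +y of the plate.
- relay1_top (a point): Middle of the first relay's top face. All relays are alike: cream modules 22.5 mm wide along the rail; a base 85 mm across the rail up to 56 mm over the bench, on it a nose 45 mm across the rail up to 86 mm over the bench. They are hooked on the rail and slide along it with 1.5 N of friction each; a relay pushed into the next pushes that along. Axes as the plate's.
- relay2_top (a point): The same point of the second relay module.
- relay3_top (a point): The same point of the third relay module (the last, farthest from the end bracket). In the closed row its outer (+y) side face is at y = -57.5 mm of the plate.
- psu: The power supply to clip on: a loose cream module standing on the bench, like the relays but wider: 36 mm along its y, 81 mm high, about 0.17 kg, six dark vent slots on top. Origin: centre of its underside; z up. Base 85 mm along its x (across the rail when fitted), up to 51 mm high; on it a nose 45 mm (x) by 36 mm (y), from 51 to 81 mm high, good to grip across its 45 mm.
- psu_top (a point): Middle of the power supply's top face, 81 mm above its underside; axes as the supply's. Underneath, a 58 mm wide recess open along y takes the rail; its roof, 13 mm above the underside, rests on the rail's top face when home: then the origin is 5 mm over the bench, above the rail's middle, and its axes are parallel to the plate's (either way round).
- clip_front (a joint): Spring clip in the recess on the supply's -x side: how far it is pushed outwards, in m; 0 at rest. Its slope meets the rail's edge some 8 mm above home, it is spread about 4 mm as the supply is pressed down and springs back under the edge about 1 mm before home: the needed push rises to 10 to 15 N, then suddenly drops. The clips catch if the supply is within 2 mm of the rail's middle.
- clip_back (a joint): The same for the clip on the +x side.
- terminal: Bystander: spare narrow grey terminal block standing on the bench, 52 by 12 by 50 mm. Origin: centre of its underside.
- pushbutton: Bystander: spare metal pushbutton standing on the bench, 33 mm across, 40 mm high. Origin: centre of its underside.
- screwdriver: Bystander: black-handled screwdriver lying on the bench, 190 mm long.
- meter: Bystander: dark hand-held meter, 150 by 78 by 36 mm. Origin: centre of its underside.
- tape: Bystander: roll of black tape lying flat, 90 mm across, 19 mm high.
Not all that is in view belongs to the job. Leave any green look-alike of the psu alone.

How it is judged (in metres and radians):
On the way, in this order (a step that is already met when the one before it is completed fails the run):
1. the three relays stand tight together against the end bracket (value of joint relay1 below 0.003 m and value of joint relay2 below 0.004 m and value of joint relay3 below 0.005 m), for 0.2 s.
2. the power supply has snapped onto the rail (z of psu in the frame of rail between 0.0035 and 0.0065 m and value of joint each of clip_front, clip_back below 0.0025 m and x of psu in the frame of rail between -0.0035 and 0.0035 m), for 0.2 s.
At the end, for the whole second after the job is handed in: Relays against the end bracket without gaps (3, 4, 5 mm at most); power supply fully home (1.5 mm), centred (3.5 mm), level and parallel, at most 12 mm from the last relay, both clips sprung under the rail's edges; the robot still holds it and presses it on with over 6 N (all of step 1 and all of step 2 and y of psu in the frame of relay3_top between 0.027 and 0.0415 m and angle between the z axis of psu and the z axis of rail, either way round below 0.06 rad and angle between the y axis of psu and the y axis of rail, either way round below 0.08 rad and contact force between psu and rail above 6 N and contact force between the fingers and psu above 3 N); the arm keeps its last pose, push and grip.
It fails at once if a bystander on the bench was moved by more than 3 cm (distance of any of terminal, pushbutton, screwdriver, meter, tape from where it was at the start of the episode above 0.03 m).
It also fails if it takes over 64 s, if anything falls off the work surface, if the arm or the gripper's body presses on something with over 40 N, if the wrist force passes 120 N, or if a joint passes its speed limit or range.

## Working session

There is one attempt and no reset: what is moved stays moved. The work goes in short steps, Python scripts to look and compute and a tool call to move; the robot and the scene stay as the last step left them, time stands still between calls to the robot, and variables do not carry over. Pictures are saved under pics/ and viewed, and the job is handed in when it is done.

Besides the shell and the picture viewer there is one more tool, called after "Emit:" as a command line: name --pt "numbers of a row" for each row, then --argument value for the rest. drive_tool: Moves the arm, as the interface text tells. Its arguments: {"type":"object","properties":{"commands":{"type":"array"},"force":{"type":"number"}},"required":["commands"]}

```bash
mkdir -p pics; ls
python3 - <<'E'
from cell import env
import cv2
print(env.get_obs())
for n in ("scene","side","wrist"):
    c=env.read_camera(n); cv2.imwrite(f"pics/{n}0.png",c["img"]); print(n,c["mtx"].tolist(),c["pose"].round(4).tolist())
E
```

```text
pics
{'time_s': 0.0, 'qpos': array([-66.85668606,  18.43808593,  -4.01442275,  83.17476762,
         1.29497116,  78.54068317,  -3.25849238]), 'joint_velocities': array([ 0.0590653 , -0.05009017, -0.0272404 ,  0.0215274 ,  0.01869411,
       -0.05425613,  0.09095271]), 'effort': array([ 1.11997970e-04, -4.91273975e+01, -4.04015249e-01, -3.12527668e+01,
       -6.38532895e-02,  4.40177252e-02,  1.76597218e-04]), 'tool_pos': array([0.24691017, 0.6008237 , 0.29117345]), 'tool_rot': array([-1.79891700e+02,  6.08368112e-03,  1.57666888e+02]), 'force': array([ 0.47227067, -0.39854223,  0.84808755]), 'wrist_torque': array([-0.04950292,  0.00545698, -0.02075181]), 'grip_width': 0.08691966431900049}
scene [[505.4853815861777, 0.0, 272.9473173969777], [0.0, 505.4853815861777, 214.12180580005284], [0.0, 0.0, 1.0]] [[0.6321, 0.4162, -0.6536, 1.5216], [0.7746, -0.3613, 0.5191, -0.7642], [-0.0201, -0.8344, -0.5508, 0.9243], [0.0, 0.0, 0.0, 1.0]]
side [[489.8900334275274, 0.0, 281.32659486993015], [0.0, 489.8900334275274, 202.8340516093928], [0.0, 0.0, 1.0]] [[0.9823, -0.1377, 0.127, 0.3839], [-0.1873, -0.7202, 0.668, -0.8106], [-0.0005, -0.6799, -0.7333, 1.0094], [0.0, 0.0, 0.0, 1.0]]
wrist [[345.46113946026105, 0.0, 278.5985429509345], [0.0, 345.46113946026105, 212.1484512862459], [0.0, 0.0, 1.0]] [[0.3802, 0.8849, 0.2691, 0.172], [0.9249, -0.3631, -0.1126, 0.6303], [-0.002, 0.2917, -0.9565, 0.3842], [0.0, 0.0, 0.0, 1.0]]
```

View pics/scene0.png

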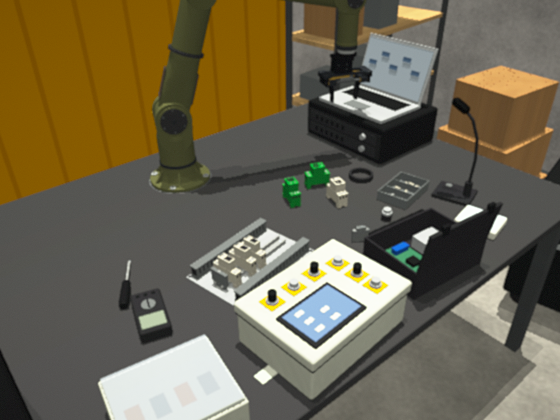

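View pics/side0.png

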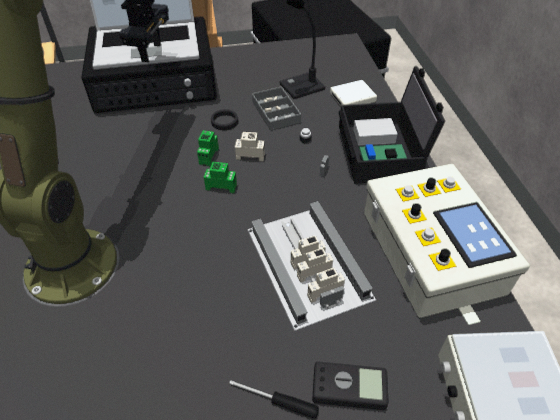

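View pics/wrist0.png

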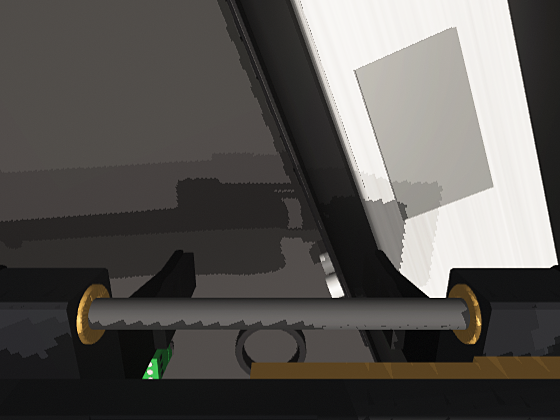

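Candidates for the supply: the cream module at side (250,147) / scene (337,192), and the green look-alikes at side (207,147) and (220,178). The relays at side (305–325, 243–283) are already on the rail. By its colour and loose position I choose the cream one, and check it in a crop.

Run:
```python
import cv2
a=cv2.imread("pics/side0.png")
cv2.imwrite("pics/c1.png",cv2.resize(a[120:200,190:350],(800,400),interpolation=cv2.INTER_CUBIC))
cv2.imwrite("pics/c2.png",cv2.resize(a[195:330,240:400],(711,600),interpolation=cv2.INTER_CUBIC))
b=cv2.imread("pics/scene0.png")
cv2.imwrite("pics/c3.png",cv2.resize(b[210:310,180:320],(800,571),interpolation=cv2.INTER_CUBIC))
cv2.imwrite("pics/c4.png",cv2.resize(b[150:225,270:410],(800,429),interpolation=cv2.INTER_CUBIC))
```

```text
(no output)
```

View pics/c1.png

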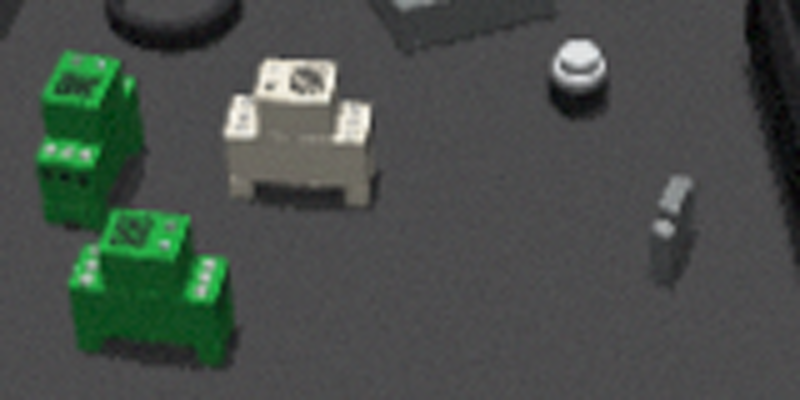

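View pics/c2.png

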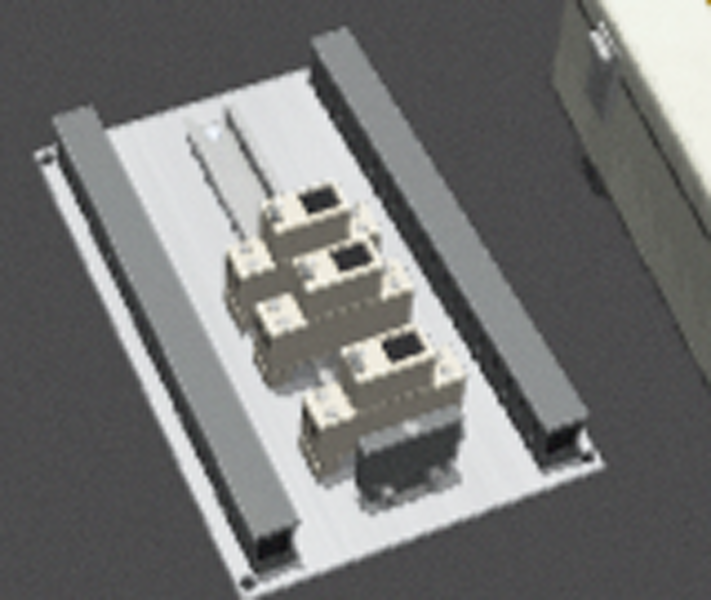

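View pics/c3.png

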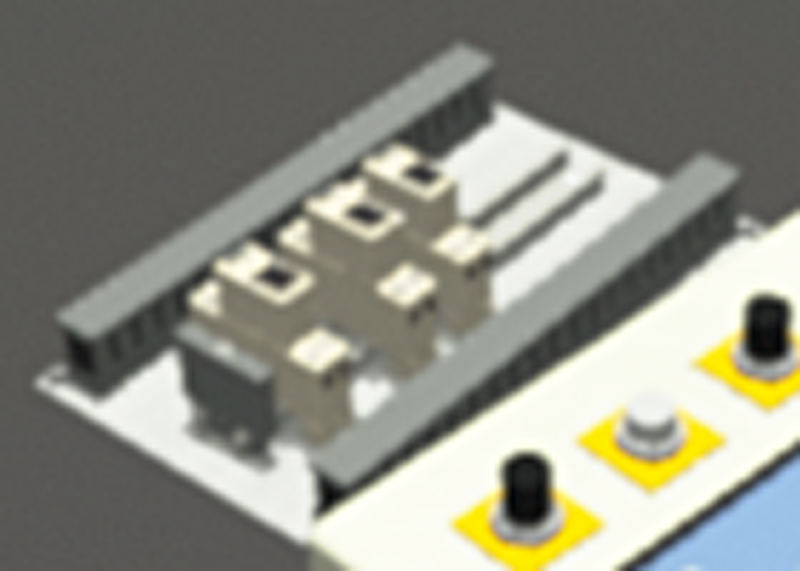

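View pics/c4.png

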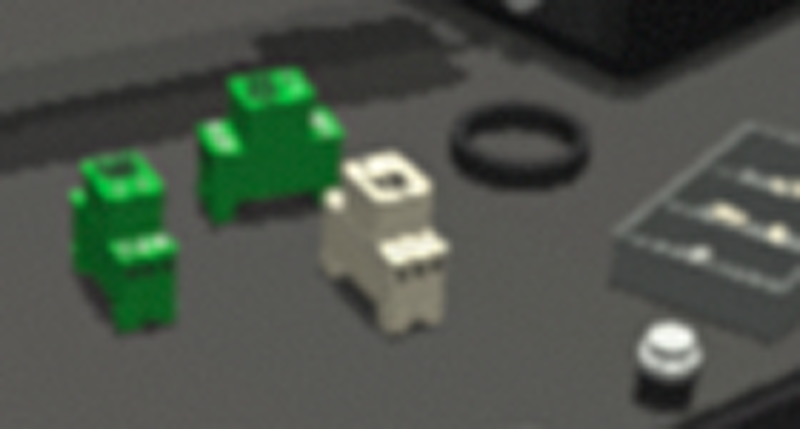

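```bash
cat > h.py <<'E'
import numpy as np,cv2
from cell import env
def cam(n,save=None):
    c=env.read_camera(n)
    if save: cv2.imwrite(f"pics/{save}.png",c["img"])
    np.savez(f"cam_{n}.npz",**c)
    return c
def ray(c,px,z):
    d=c["pose"][:3,:3]@(np.linalg.inv(c["mtx"])@[px[0],px[1],1.]); o=c["pose"][:3,3]
    return (o+d*(z-o[2])/d[2])[:2]
def proj(c,P):
    P=np.asarray(P,float); p=c["pose"][:3,:3].T@(P-c["pose"][:3,3]); u=c["mtx"]@p; return u[:2]/u[2]
E
python3 - <<'E'
from h import *
s=cam("side"); 
f=lambda p,o,k:(o[0]+(p[0]+.5)/k-.5,o[1]+(p[1]+.5)/k-.5)
k=711/160
R=lambda p,z:ray(s,f(p,(240,195),k),z).round(4)
print("Lduct",[R(p,.043) for p in((53,117),(92,108),(297,522),(252,533))])
print("Rduct",[R(p,.043) for p in((312,38),(345,30),(587,412),(540,430))])
print("corn",[R(p,.003) for p in((38,155),(605,462),(245,595))])
print("brk top",[R(p,.058) for p in((357,440),(465,412))])
print("relay1",[R(p,.086) for p in ((340,348),(415,330),(435,358),(362,380))])
print("relay2",[R(p,.086) for p in ((290,258),(365,240),(383,265),(308,287))])
print("relay3",[R(p,.086) for p in ((260,200),(330,183),(350,205),(278,230))])
print("psu",[ray(s,f(p,(190,120),5),.081).round(4) for p in((263,60),(335,62),(332,104),(255,97))])
c=cam("scene")
k4=800/140
print("psu scene",[ray(c,f(p,(270,150),k4),.081).round(4) for p in((340,165),(390,150),(432,185),(380,207))])
print("duct scene",[ray(c,f(p,(180,210),k4),.043).round(4) for p in((55,320),(462,42),(495,62),(92,340))])
E
```

```text
Lduct [array([0.4632, 0.0212]), array([0.4867, 0.0238]), array([ 0.5441, -0.267 ]), array([ 0.5206, -0.2689])]
Rduct [array([0.6263, 0.0542]), array([0.6475, 0.0569]), array([ 0.7071, -0.2321]), array([ 0.6798, -0.2381])]
corn [array([0.4532, 0.0275]), array([ 0.7202, -0.2401]), array([ 0.5154, -0.2806])]
brk top [array([ 0.582 , -0.2352]), array([ 0.6405, -0.2293])]
relay1 [array([ 0.5808, -0.1974]), array([ 0.6213, -0.1937]), array([ 0.6268, -0.2124]), array([ 0.5871, -0.2184])]
relay2 [array([ 0.5683, -0.1366]), array([ 0.6101, -0.1325]), array([ 0.6154, -0.1503]), array([ 0.5734, -0.1569])]
relay3 [array([ 0.5609, -0.0954]), array([ 0.6008, -0.0911]), array([ 0.6079, -0.1079]), array([ 0.5661, -0.1172])]
psu [array([0.4843, 0.3422]), array([0.5262, 0.3322]), array([0.5186, 0.2942]), array([0.4751, 0.309 ])]
psu scene [array([0.4759, 0.312 ]), array([0.4825, 0.347 ]), array([0.5281, 0.3355]), array([0.5262, 0.2947])]
duct scene [array([ 0.5239, -0.2709]), array([0.4625, 0.0265]), array([0.4897, 0.028 ]), array([ 0.5485, -0.2653])]
```

Emit:
drive_tool --pt "-2.5 -2.2 0 0 0 0 0" --pt "-2.5 -2.2 0 0 0 0 0" --pt "-2.5 -2.2 0 0 0 0 0" --pt "-2.5 -2.2 0 0 0 0 0" --pt "0 0 0 0 0 7.06 0" --pt "0 0 0 0 0 7.06 0" --pt "0 0 0 0 0 7.06 0" --pt "0 0 0 0 0 7.06 0" --pt "0 0 0 0 0 7.06 0" --pt "0 0 0 0 0 7.06 0" --pt "0 0 0 0 0 7.06 0" --pt "0 0 0 0 0 7.06 0" --pt "0 0 0 0 0 0 0" --force 20

```text
time_s: 1.33
tool_pos: [0.3061, 0.4818, 0.2922]
tool_rot: [180.0, 0.0, 101.0]
force: [0.4, 0.0, -0.8]
grip_width: 0.0085
```

Emit:
drive_tool --pt "-2.8 0.8 0 0 0 0 0" --pt "-2.8 0.8 0 0 0 0 0" --pt "-2.8 0.8 0 0 0 0 0" --pt "-2.8 0.8 0 0 0 0 0" --pt "-2.8 0.8 0 0 0 0 0" --pt "-2.8 0.8 0 0 0 0 0" --pt "-2.8 0.8 0 0 0 0 0" --pt "-2.8 0.8 0 0 0 0 0" --pt "-2.8 0.8 0 0 0 0 0" --pt "-2.8 0.8 0 0 0 0 0" --pt "-2.8 0.8 0 0 0 0 0" --pt "-2.8 0.8 0 0 0 0 0" --pt "-2.8 0.8 0 0 0 0 0" --pt "-2.8 0.8 0 0 0 0 0" --pt "-2.8 0.8 0 0 0 0 0" --pt "-2.8 0.8 0 0 0 0 0" --pt "-2.8 0.8 0 0 0 0 0" --pt "-2.8 0.8 0 0 0 0 0" --pt "-2.8 0.8 0 0 0 0 0" --pt "-2.8 0.8 0 0 0 0 0"

```text
time_s: 3.0
tool_pos: [0.5721, -0.0378, 0.2924]
tool_rot: [180.0, -0.0, 101.4]
force: [0.2, 0.8, -0.2]
grip_width: 0.0006
```

Run:
```python
from h import *
c=cam("wrist","w1"); o=env.get_obs(); print(o["tool_pos"],o["tool_rot"],o["qpos"].round(1)); print(c["pose"].round(4).tolist())
```

```text
[ 0.57363474 -0.04461655  0.2925248 ] [179.90196782   0.32055471 101.01099059] [-28.2   9.9  33.7  95.3  -5.3  76.3  17.4]
[[0.9802, 0.1894, 0.0578, 0.5556], [0.198, -0.9375, -0.286, 0.0398], [-0.0, 0.2918, -0.9565, 0.3853], [0.0, 0.0, 0.0, 1.0]]
```

View pics/w1.png

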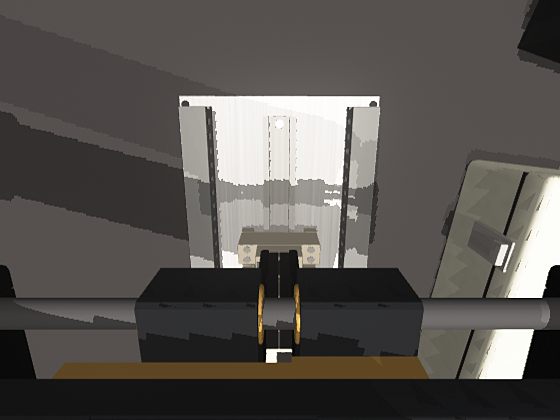

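Run:
```python
from h import *
a=cv2.imread("pics/w1.png")
cv2.imwrite("pics/w1a.png",cv2.resize(a[85:285,165:395],(690,600),interpolation=cv2.INTER_CUBIC))
```

```text
(no output)
```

View pics/w1a.png

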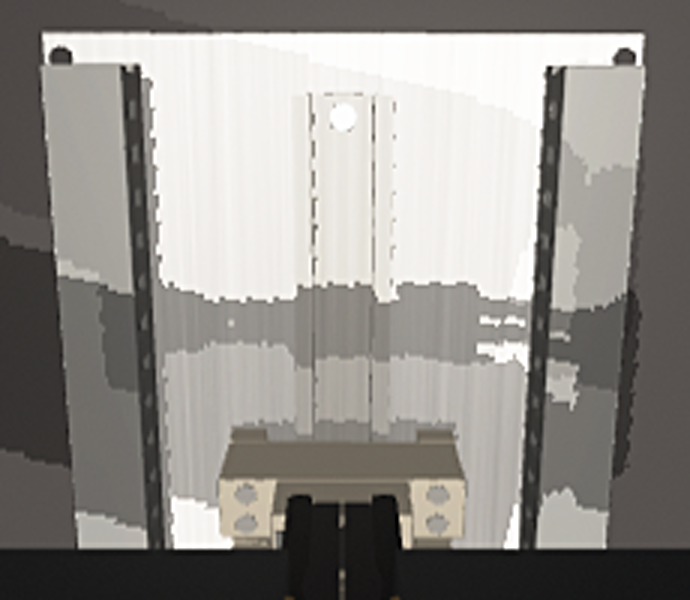

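Run:
```python
from h import *
c=dict(np.load("cam_wrist.npz"))
R=lambda p,z:ray(c,((p[0]+.5)/3-.5+165,(p[1]+.5)/3-.5+85),z)
cor=[R(p,.003) for p in((41,32),(645,32))]
print("corners",cor)
print("rail",[R(p,.018).round(4) for p in((293,94),(396,94))])
print("duct in",[R(p,.043).round(4) for p in((122,66),(148,500),(566,66),(538,500))])
r=[R(p,.056) for p in((219,480),(466,480))]; print("relay3",r)
yaw=np.arctan2(*(cor[1]-cor[0])[::-1]); print(np.degrees(yaw))
M=np.array([[np.cos(yaw),-np.sin(yaw)],[np.sin(yaw),np.cos(yaw)]])
C=(cor[0]+cor[1])/2-M@[0,.160]; print("centre",C,"relay in panel",[(M.T@(q-C)).round(4) for q in r],[(M.T@(R(p,.018)-C)).round(4) for p in((293,94),(396,94))],[(M.T@(R(p,.043)-C)).round(4) for p in((122,66),(148,500),(566,66),(538,500))])
o=env.get_obs(); print("tcp panel",(M.T@(o["tool_pos"][:2]-C)).round(4), o["tool_rot"],o["time_s"])
```

```text
corners [array([0.4502498 , 0.03025936]), array([0.65724927, 0.07207635])]
rail [array([0.5411, 0.0277]), array([0.5755, 0.0346])]
duct in [array([0.4875, 0.0262]), array([ 0.517 , -0.1193]), array([0.625, 0.054]), array([ 0.6538, -0.0917])]
relay3 [array([ 0.54123955, -0.10114864]), array([ 0.62405542, -0.08441793])]
11.42089672160271
centre [ 0.58543191 -0.10566399] relay in panel [array([-0.0424,  0.0132]), array([0.0421, 0.0132])] [array([-0.0171,  0.1395]), array([0.0181, 0.1395])] [array([-0.0699,  0.1486]), array([-0.0697,  0.0001]), array([0.0704, 0.1486]), array([0.0698, 0.0001])]
tcp panel [0.0005 0.0622] [179.90196782   0.32055471 101.01099059] 3.05
```

Emit:
drive_tool --pt "0 0 2.7 0 0 -0.23 0" --pt "0 0 2.7 0 0 0 0" --pt "0 0 2.7 0 0 0 0" --pt "0 0 2.7 0 0 0 0" --pt "0 0 2.7 0 0 0 0" --pt "0 0 2.7 0 0 0 0" --pt "0 0 2.7 0 0 0 0" --pt "-1 0 0 0 0 0 0" --pt "-1 0 0 0 0 0 0" --pt "-1 0 0 0 0 0 0" --pt "-1 0 0 0 0 0 0" --pt "-1 0 0 0 0 0 0" --pt "-1 0 0 0 0 0 0" --pt "-1 0 0 0 0 0 0" --pt "-1 0 0 0 0 0 0" --pt "-1 0 0 0 0 0 0" --pt "0 0 0 0 0 0 0"

```text
time_s: 4.47
tool_pos: [0.5899, -0.1274, 0.1036]
tool_rot: [179.9, 0.1, 101.3]
force: [-0.1, -0.3, -0.5]
grip_width: 0.0004
```

```bash
cat >> h.py <<'E'
C0=np.array([.5854,-.1057]);Y0=np.radians(11.42)
def pan(p): return np.array([[np.cos(Y0),np.sin(Y0)],[-np.sin(Y0),np.cos(Y0)]])@(np.asarray(p)[:2]-C0)
E
python3 - <<'E'
from h import *
c=cam("side","s1"); o=env.get_obs(); print(o["tool_pos"],o["tool_rot"],o["force"],pan(o["tool_pos"]))
a=c["img"][195:330,240:400]; cv2.imwrite("pics/s1a.png",cv2.resize(a,(711,600),interpolation=cv2.INTER_CUBIC))
E
```

```text
[ 0.58944993 -0.1269016   0.10321594] [-1.79985811e+02  1.05937804e-01  1.01302592e+02] [ 0.43969518  0.23110386 -0.60903781] [-0.00022815 -0.02158373]
```

View pics/s1a.png

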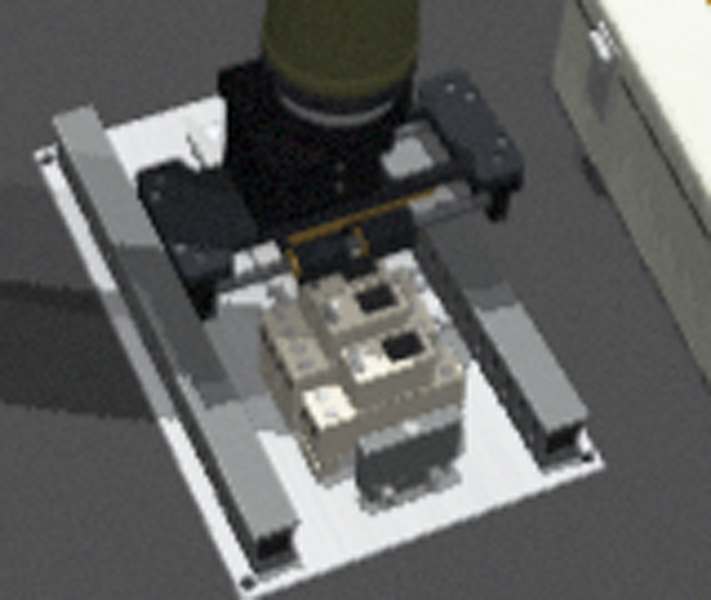

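Emit:
drive_tool --pt "-0.5 0 0 0 0 0 0" --pt "-0.5 0 0 0 0 0 0" --pt "-0.5 0 0 0 0 0 0" --pt "-0.5 0 0 0 0 0 0" --pt "-0.5 0 0 0 0 0 0" --pt "0 0 0 0 0 0 0" --pt "0 0 0 0 0 0 0"

```text
time_s: 5.1
tool_pos: [0.5941, -0.1497, 0.1029]
tool_rot: [-180.0, 0.0, 101.4]
force: [-0.9, 1.7, -0.7]
grip_width: 0.0008
```

Emit:
drive_tool --pt "-0.3 0 0 0 0 0 0" --pt "-0.3 0 0 0 0 0 0" --pt "0 0 0 0 0 0 0" --pt "0 0 0 0 0 0 0"

```text
time_s: 5.43
tool_pos: [0.5946, -0.1515, 0.1029]
tool_rot: [-179.8, -0.4, 101.5]
force: [-5.7, 9.7, 5.3]
grip_width: 0.0006
```

Run:
```python
from h import *
c=cam("side","s2"); o=env.get_obs(); print(o["tool_pos"],o["force"],pan(o["tool_pos"]))
a=c["img"][195:330,240:400]; cv2.imwrite("pics/s2a.png",cv2.resize(a,(711,600),interpolation=cv2.INTER_CUBIC))
```

```text
[ 0.59460214 -0.15154023  0.10285786] [-5.37341402 10.20813701  4.61351758] [-5.63824724e-05 -4.67547094e-02]
```

View pics/s2a.png

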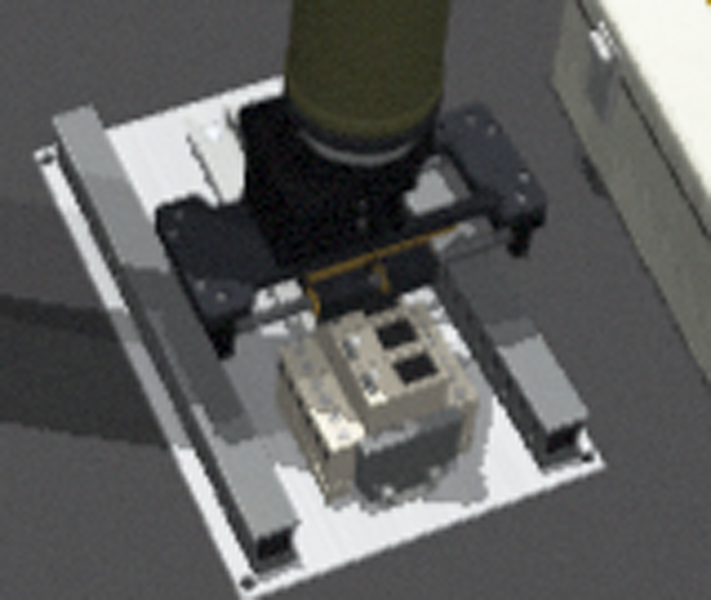

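Emit:
drive_tool --pt "-0.3 0 0 0 0 0 0" --pt "0 0 0 0 0 0 0" --pt "0 0 0 0 0 0 0"

```text
time_s: 5.73
tool_pos: [0.5947, -0.1518, 0.1029]
tool_rot: [-179.8, -0.6, 101.6]
force: [-9.3, 15.1, 9.0]
grip_width: 0.0004
```

Emit:
drive_tool --pt "1 0 0 0 0 0 0" --pt "1.5 0 0 0 0 0 0" --pt "2 0 -2 0 0 0 0" --pt "2 0 -3 0 0 0 0" --pt "2.5 0 -3 0 0 0 0.7" --pt "3 0 -3 0 0 0 0.8" --pt "3 0 -3 0 0 0 0.8" --pt "3 0 -3 0 0 0 0.8" --pt "3 0 0 0 0 0 0.8" --pt "0 0 0 0 0 0 0.8"

```text
time_s: 6.57
tool_pos: [0.5557, 0.0532, 0.2741]
tool_rot: [179.6, -0.2, 101.9]
force: [-0.9, 1.0, -0.5]
grip_width: 0.0327
```

Run:
```python
from h import *
c=cam("side","s3"); o=env.get_obs(); print(o["tool_pos"],o["tool_rot"],o["force"],pan(o["tool_pos"]))
a=c["img"][195:330,240:400]; 
w=cam("wrist","w3"); cv2.imwrite("pics/s3a.png",cv2.resize(a,(711,600),interpolation=cv2.INTER_CUBIC))
```

```text
[0.55550393 0.04973048 0.27283707] [ 1.79776742e+02 -3.80958782e-02  1.01777236e+02] [-0.26743354 -0.54486645 -0.7972532 ] [0.00147097 0.15827269]
```

View pics/s3a.png

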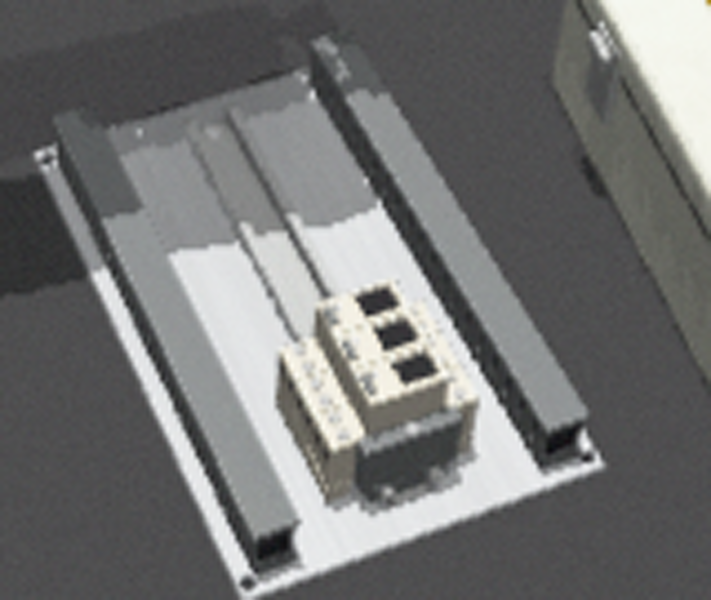

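View pics/w3.png

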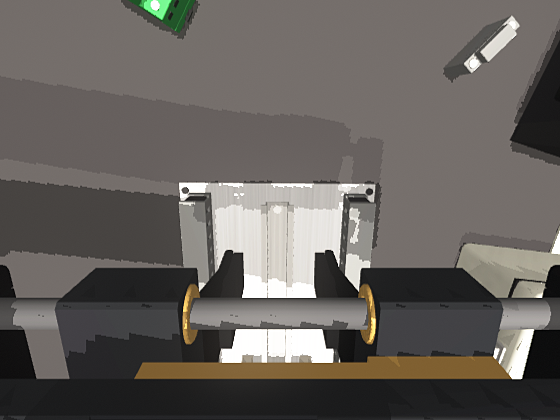

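The row is closed (three noses adjacent at crop (378–412, 300–368), no gaps). Now the supply.

Emit:
drive_tool --pt "2.65 -0.6 0 0 0 0 1" --pt "2.65 -0.6 0 0 0 0 1" --pt "2.65 -0.6 0 0 0 0 1" --pt "2.65 -0.6 0 0 0 0 1" --pt "2.65 -0.6 0 0 0 0 1" --pt "2.65 -0.6 0 0 0 0 1" --pt "2.65 -0.6 0 0 0 0 1" --pt "0 0 0 0 0 6.2 1" --pt "0 0 0 0 0 6.2 1" --pt "0 0 0 0 0 6.2 1" --pt "0 0 0 0 0 6.2 1" --pt "0 0 0 0 0 0 1" --pt "0 0 0 0 0 0 1"

```text
time_s: 7.75
tool_pos: [0.478, 0.2181, 0.2711]
tool_rot: [180.0, 0.1, 76.6]
force: [0.5, -0.3, -0.7]
grip_width: 0.087
```

Run:
```python
from h import *
w=cam("wrist","w4"); o=env.get_obs(); print(o["tool_pos"],o["tool_rot"],o["grip_width"])
```

```text
[0.47776564 0.21840722 0.27123396] [1.79981687e+02 4.39299742e-02 7.66633855e+01] 0.08733164605125117
```

View pics/w4.png

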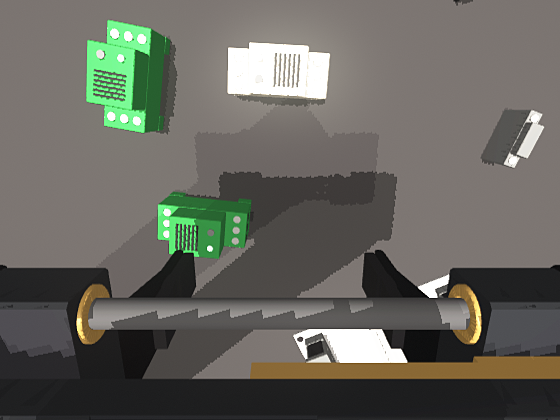

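Run:
```python
from h import *
a=cv2.imread("pics/w4.png")
cv2.imwrite("pics/w4a.png",cv2.resize(a[30:120,215:345],(780,540),interpolation=cv2.INTER_CUBIC))
```

```text
(no output)
```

View pics/w4a.png

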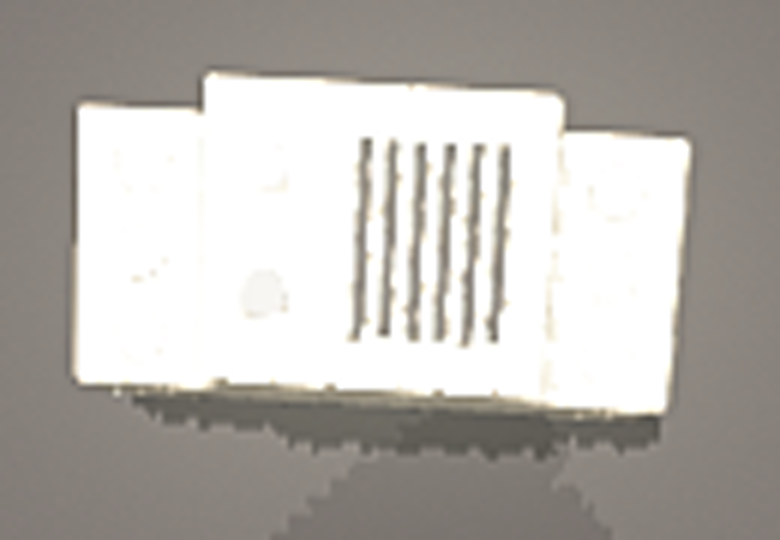

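Run:
```python
from h import *
c=dict(np.load("cam_wrist.npz"))
R=lambda p,z:ray(c,((p[0]+.5)/6-.5+215,(p[1]+.5)/6-.5+30),z)
n=[R(p,.081) for p in((204,74),(564,93),(548,393),(207,382))]
b=[R(p,.051) for p in((77,103),(691,138),(666,413),(75,383))]
for q in (n,b):
    q=np.array(q); print(q.mean(0).round(4),cv2.minAreaRect((q*1e3).astype(np.float32)),
     [round(float(np.degrees(np.arctan2(*(q[j]-q[i])[::-1]))),1) for i,j in((0,1),(3,2),(3,0),(2,1))],[round(float(np.linalg.norm(q[j]-q[i])),4) for i,j in((0,1),(3,2),(3,0),(2,1))])
o=env.get_obs(); P=o["tool_pos"]; y=np.radians(o["tool_rot"][2])
for q in(n,b):
    d=np.mean(q,0)-P[:2]; print("tool dx,dy",d@[np.cos(y),np.sin(y)],d@[np.sin(y),-np.cos(y)])
```

```text
[0.5018 0.3213] ((501.6891784667969, 321.5098876953125), (36.14893341064453, 44.76271438598633), 74.72626495361328) [-16.1, -15.1, 75.8, 74.7] [0.0448, 0.0441, 0.0362, 0.0354]
[0.5013 0.3213] ((501.3301696777344, 321.1962585449219), (36.53718948364258, 84.86947631835938), 73.6884994506836) [-16.4, -16.1, 73.7, 73.4] [0.0849, 0.0847, 0.0365, 0.0362]
tool dx,dy 0.1056969565409709 -0.0003434158474036296
tool dx,dy 0.1055029119675653 -0.0008201221623094362
```

Emit:
drive_tool --pt "2.64 0 0 0 0 0 1" --pt "2.64 0 0 0 0 0 1" --pt "2.64 0 0 0 0 0 1" --pt "2.63 -0.06 0 0 0 0 1" --pt "0 0 2.5 0 0 2.8 1" --pt "0 0 2.5 0 0 0 1" --pt "0 0 2.5 0 0 0 1" --pt "0 0 2.5 0 0 0 1" --pt "0 0 0 0 0 0 1" --pt "0 0 0 0 0 0 1"

```text
time_s: 8.63
tool_pos: [0.5006, 0.3216, 0.1705]
tool_rot: [-179.9, 0.2, 73.9]
force: [-0.2, 0.5, 1.1]
grip_width: 0.0871
```

Run:
```python
from h import *
w=cam("wrist","w5"); o=env.get_obs(); print(o["tool_pos"],o["tool_rot"],o["grip_width"])
c=cam("side","s5"); cv2.imwrite("pics/s5a.png",cv2.resize(c["img"][80:220,170:350],(720,560),interpolation=cv2.INTER_CUBIC))
```

```text
[0.50155495 0.32227287 0.1722911 ] [ 1.79966125e+02 -4.60612042e-03  7.38434540e+01] 0.08695722103811475
```

View pics/w5.png

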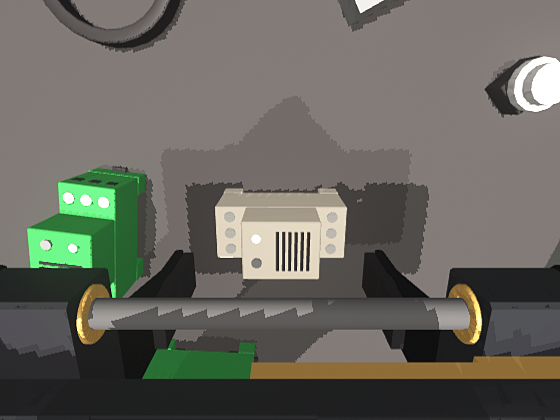

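View pics/s5a.png

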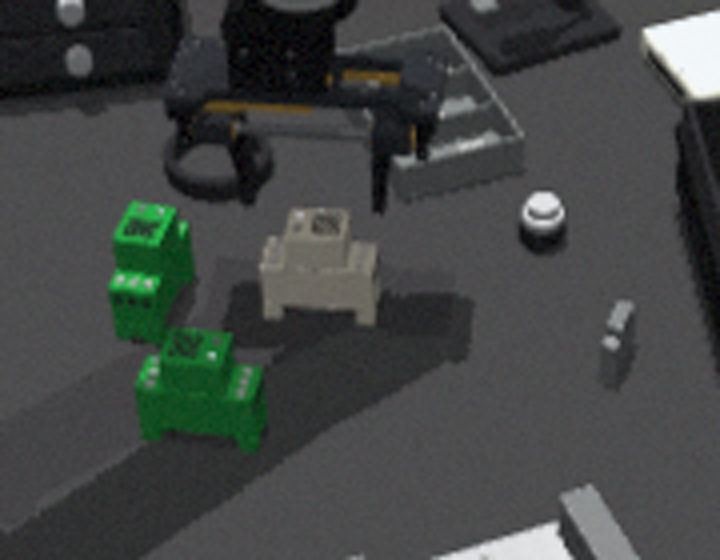

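Emit:
drive_tool --pt "0 0 2.3 0 0 0 1" --pt "0 0 2.3 0 0 0 1" --pt "0 0 0 0 0 0 1" --pt "0 0 0 0 0 0 0" --pt "0 0 0 0 0 0 0" --pt "0 0 0 0 0 0 0" --pt "0 0 0 0 0 0 0" --pt "0 0 0 0 0 0 0" --pt "0 0 0 0 0 0 0" --force 45

```text
time_s: 9.48
tool_pos: [0.5012, 0.3228, 0.1264]
tool_rot: [180.0, -0.1, 73.8]
force: [-0.7, 0.7, 0.6]
grip_width: 0.0548
```

Run:
```python
from h import *
o=env.get_obs(); print(o["time_s"],o["tool_pos"],o["tool_rot"],o["grip_width"],o["force"])
```

```text
9.4833 [0.50120974 0.32278735 0.12642678] [ 1.79964198e+02 -6.10416868e-02  7.38232858e+01] 0.05476741264214278 [-0.72709844  0.74134773  0.5527526 ]
```

Emit:
drive_tool --pt "0 0 0 0 0 0 0" --pt "0 0 0 0 0 0 0" --pt "0 0 0 0 0 0 0" --pt "0 0 0 0 0 0 0" --pt "0 0 -0.5 0 0 0 0" --pt "0 0 -1.5 0 0 0 0" --pt "0 0 -2 0 0 0 0" --pt "0 0 -3 0 0 0 0" --pt "0 0 -3 0 0 0 0" --pt "0 0 -2 0 0 0 0" --pt "0 0 0 0 0 0 0"

```text
time_s: 10.4
tool_pos: [0.5028, 0.3236, 0.2507]
tool_rot: [179.7, -0.4, 73.8]
force: [1.5, 0.5, -0.7]
grip_width: 0.0444
```

Run:
```python
from h import *
w=cam("wrist","w6"); o=env.get_obs(); print(o["tool_pos"],o["tool_rot"],o["grip_width"],o["force"],o["qpos"].round(1))
c=cam("side","s6"); cv2.imwrite("pics/s6a.png",cv2.resize(c["img"][80:220,170:350],(720,560),interpolation=cv2.INTER_CUBIC))
```

```text
[0.50186329 0.32309625 0.24795692] [179.85674114  -0.22013246  73.81740617] 0.044751015522620806 [ 0.4613271   0.41788889 -2.19284205] [-51.8  13.4  19.3  95.4  -4.7  71.8 -47.8]
```

View pics/w6.png

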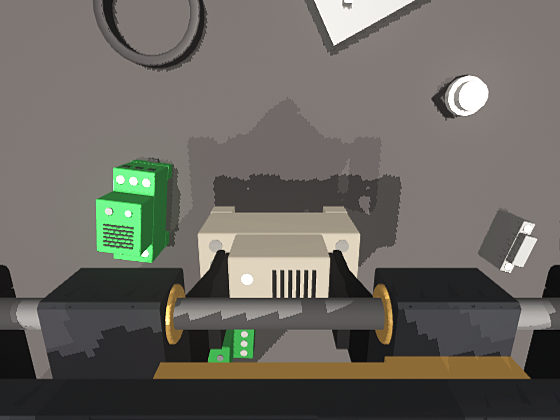

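View pics/s6a.png

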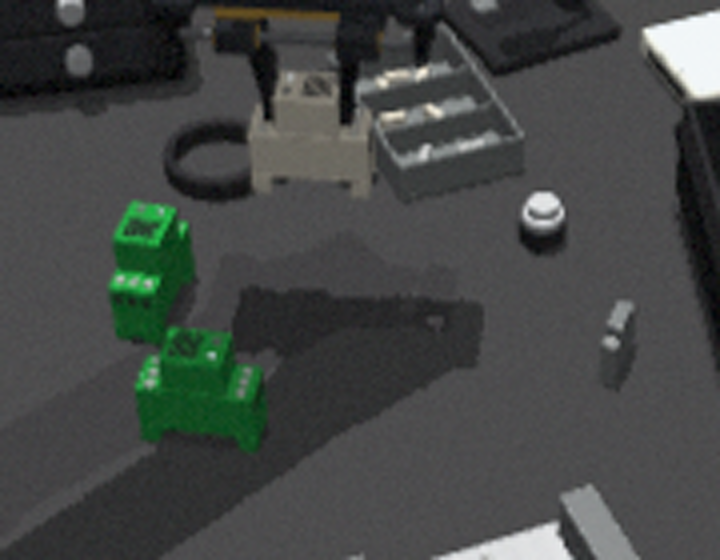

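Emit:
drive_tool --pt "-2.6 1.3 0 0 0 0 0" --pt "-2.6 1.3 0 0 0 0 0" --pt "-2.6 1.35 0 0 0 0 0" --pt "-2.6 1.35 0 0 0 0 0" --pt "-2.6 1.35 0 0 0 0 0" --pt "-2.6 1.35 0 0 0 0 0" --pt "-2.6 1.35 0 0 0 0 0" --pt "-2.6 1.35 0 0 0 0 0" --pt "-2.6 1.35 0 0 0 0 0" --pt "-2.6 1.35 0 0 0 0 0" --pt "-2.6 1.35 0 0 0 0 0" --pt "-2.6 1.35 0 0 0 0 0" --pt "-2.6 1.35 0 0 0 0 0" --pt "-2.6 1.35 0 0 0 0 0" --pt "-2.6 1.35 0 0 0 0 0" --pt "-2.6 1.35 0 0 0 0 0" --pt "0 0 0 0 0 0 0"

```text
time_s: 11.92
tool_pos: [0.5897, -0.1448, 0.2434]
tool_rot: [-179.9, 0.4, 73.3]
force: [-0.1, -1.1, -1.3]
grip_width: 0.0448
```

Emit:
drive_tool --pt "0 0 0 0 0 -5.52 0" --pt "0 0 0 0 0 -5.52 0" --pt "0 0 0 0 0 -5.52 0" --pt "0 0 0 0 0 -5.52 0" --pt "0 0 0 0 0 -5.52 0" --pt "0 0 0 0 0 0 0" --pt "0 0 0 0 0 0 0"

```text
time_s: 12.5
tool_pos: [0.5906, -0.1366, 0.2437]
tool_rot: [-179.8, -0.1, 101.3]
force: [-0.2, -0.1, -2.3]
grip_width: 0.0448
```

Run:
```python
from h import *
w=cam("wrist","w7"); o=env.get_obs(); print(o["time_s"],o["tool_pos"],pan(o["tool_pos"]),o["tool_rot"],o["grip_width"],o["force"])
c=cam("side","s7"); cv2.imwrite("pics/s7a.png",cv2.resize(c["img"][150:330,220:420],(667,600),interpolation=cv2.INTER_CUBIC))
```

```text
12.55 [ 0.59078955 -0.13660036  0.24413315] [-0.00083541 -0.03135573] [-1.79862874e+02 -4.21487289e-02  1.01264636e+02] 0.044825694732216495 [-0.39676093 -0.29072389 -1.2457523 ]
```

View pics/w7.png

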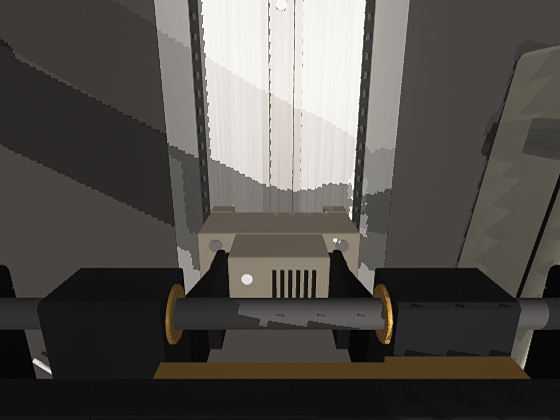

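View pics/s7a.png

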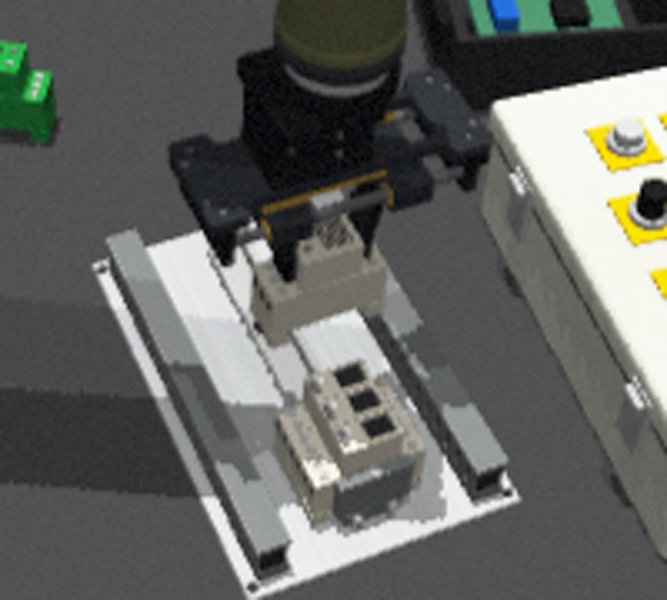

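Run:
```python
from h import *
a=cv2.imread("pics/w7.png")
cv2.imwrite("pics/w7a.png",cv2.resize(a[0:150,140:420],(784,420),interpolation=cv2.INTER_CUBIC))
cv2.imwrite("pics/w7b.png",cv2.resize(a[195:305,180:380],(800,440),interpolation=cv2.INTER_CUBIC))
```

```text
(no output)
```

View pics/w7a.png

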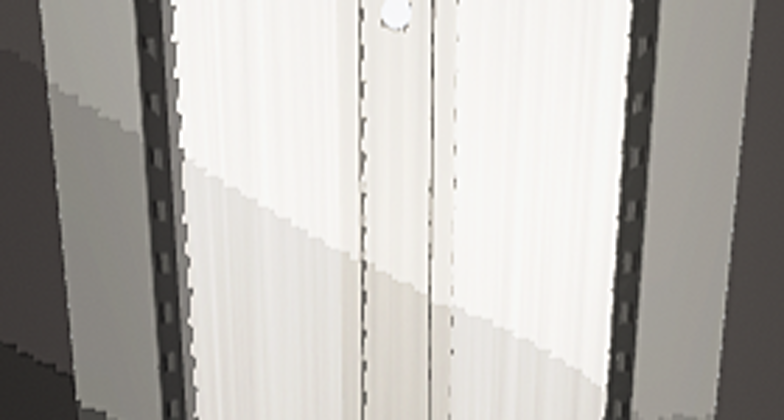

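View pics/w7b.png

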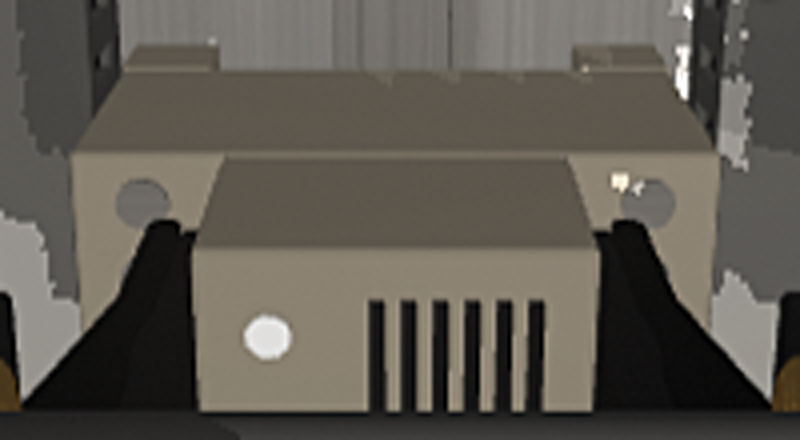

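Run:
```python
from h import *
c=dict(np.load("cam_wrist.npz")); o=env.get_obs()
A=lambda p,z:pan(ray(c,((p[0]+.5)/2.8-.5+140,(p[1]+.5)/2.8-.5),z))
B=lambda p,z:pan(ray(c,((p[0]+.5)/4-.5+180,(p[1]+.5)/4-.5+195),z))
print("duct",[A(p,.043).round(4) for p in((135,0),(165,410),(661,0),(632,410))])
z0=o["tool_pos"][2]-.126; print("z0",z0)
for dz in(-.006,-.003,0):
    b=[B(p,z0+dz+.051) for p in((73,152),(718,152))]; n=[B(p,z0+dz+.081) for p in((195,246),(601,246))]
    for q in(b,n): 
        d=q[1]-q[0];print(dz,np.mean(q,0).round(4),np.linalg.norm(d).round(4),np.degrees(np.arctan2(d[1],d[0])).round(2))
```

```text
duct [array([-0.0701,  0.1251]), array([-0.0697,  0.0167]), array([0.0706, 0.1246]), array([0.0704, 0.0164])]
z0 0.11851688949058795
-0.006 [-0.0022 -0.0162] 0.0861 -0.1
-0.006 [-0.0018 -0.0164] 0.0458 -0.08
-0.003 [-0.0022 -0.0151] 0.0846 -0.1
-0.003 [-0.0018 -0.015 ] 0.0448 -0.08
0 [-0.0022 -0.014 ] 0.0831 -0.1
0 [-0.0018 -0.0137] 0.0438 -0.08
```

Emit:
drive_tool --pt "-0.1 0.23 0 0 0 0 0" --pt "0 0 1.5 0 0 0 0" --pt "0 0 2 0 0 0 0" --pt "0 0 2 0 0 0 0" --pt "0 0 1.5 0 0 0 0" --pt "0 0 0.5 0 0 0 0" --pt "0 0 0 0 0 0 0" --pt "0 0 0 0 0 0 0"

```text
time_s: 13.27
tool_pos: [0.5943, -0.1375, 0.1711]
tool_rot: [180.0, 0.0, 101.4]
force: [0.2, -0.4, -1.2]
grip_width: 0.0448
```

Run:
```python
from h import *
w=cam("wrist","w8"); o=env.get_obs(); print(o["time_s"],o["tool_pos"],pan(o["tool_pos"]),o["tool_rot"],o["grip_width"],o["force"])
a=w["img"]
cv2.imwrite("pics/w8a.png",cv2.resize(a[0:305,130:430],(600,610)[:2] and (590,600),interpolation=cv2.INTER_CUBIC))
cv2.imwrite("pics/w8b.png",cv2.resize(a[195:305,180:380],(800,440),interpolation=cv2.INTER_CUBIC))
c=cam("side","s8"); cv2.imwrite("pics/s8a.png",cv2.resize(c["img"][190:330,240:400],(686,600),interpolation=cv2.INTER_CUBIC))
```

```text
13.3167 [ 0.59466108 -0.13765745  0.17174171] [ 0.00275017 -0.03315845] [1.79905402e+02 3.87421225e-02 1.01397058e+02] 0.04453945606468665 [-0.20127464  0.23660125 -2.60788651]
```

View pics/w8a.png

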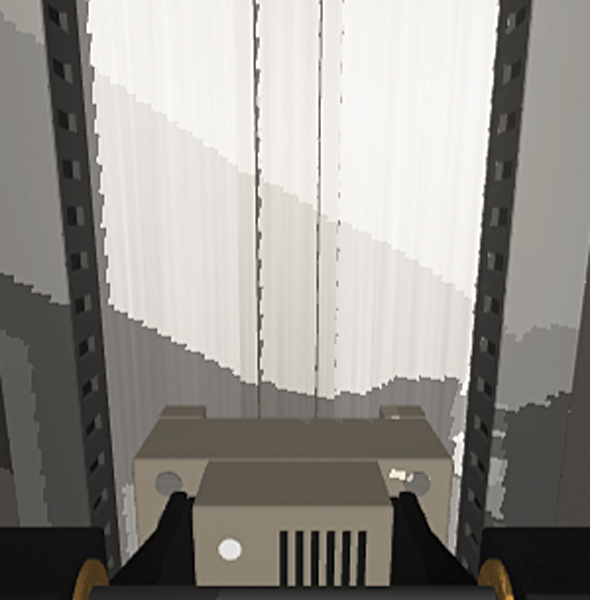

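View pics/w8b.png

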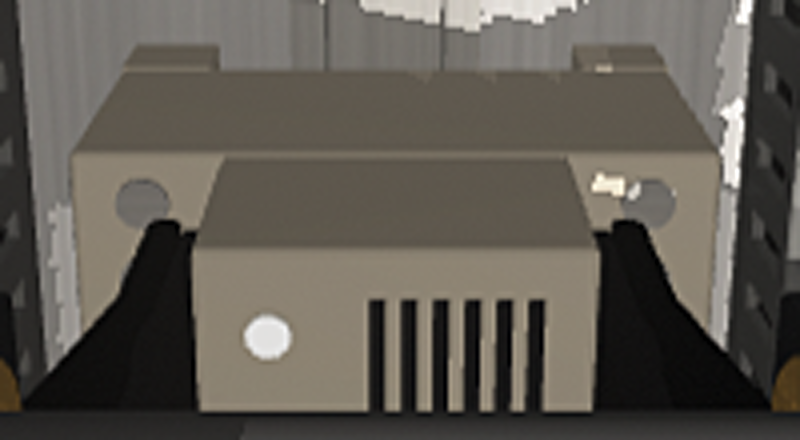

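View pics/s8a.png

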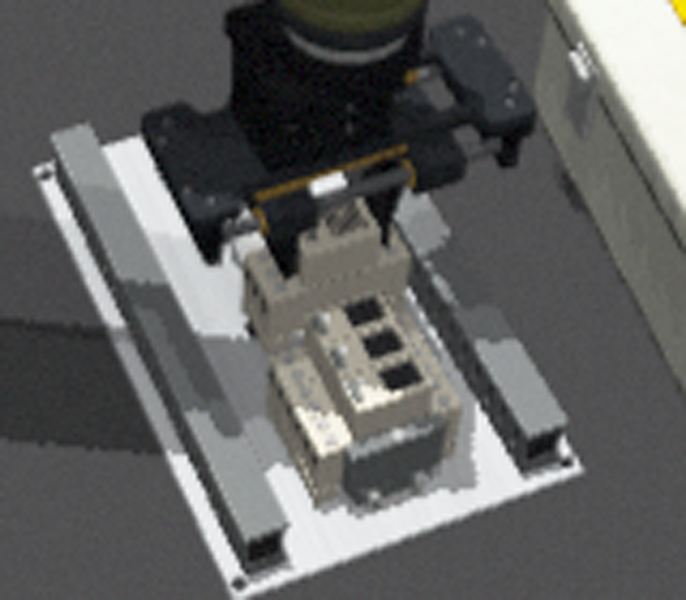

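Run:
```python
from h import *
c=dict(np.load("cam_wrist.npz")); o=env.get_obs()
g=cv2.GaussianBlur(cv2.cvtColor(c["img"],6),(1,5),0).astype(int)
for r in (40,80,110,130): print(r,"L",list(g[r,150:190]),"R",list(g[r,365:405]))
B=lambda p,z:pan(ray(c,((p[0]+.5)/4-.5+180,(p[1]+.5)/4-.5+195),z))
z0=o["tool_pos"][2]-.126-.003; print(z0)
b=[B(p,z0+.051) for p in((73,152),(718,152))]; n=[B(p,z0+.081) for p in((195,246),(601,246))]
for q in(b,n):
        d=q[1]-q[0];print(np.mean(q,0).round(4),np.linalg.norm(d).round(4),np.degrees(np.arctan2(d[1],d[0])).round(2))
```

```text
40 L [np.int64(136), np.int64(137), np.int64(139), np.int64(138), np.int64(115), np.int64(51), np.int64(45), np.int64(48), np.int64(48), np.int64(49), np.int64(47), np.int64(42), np.int64(40), np.int64(69), np.int64(74), np.int64(79), np.int64(73), np.int64(50), np.int64(51), np.int64(51), np.int64(48), np.int64(51), np.int64(132), np.int64(131), np.int64(130), np.int64(129), np.int64(124), np.int64(131), np.int64(231), np.int64(230), np.int64(229), np.int64(231), np.int64(229), np.int64(227), np.int64(228), np.int64(226), np.int64(244), np.int64(245), np.int64(246), np.int64(245)] R [np.int64(242), np.int64(243), np.int64(245), np.int64(246), np.int64(247), np.int64(246), np.int64(246), np.int64(246), np.int64(246), np.int64(245), np.int64(243), np.int64(242), np.int64(242), np.int64(243), np.int64(252), np.int64(242), np.int64(78), np.int64(55), np.int64(61), np.int64(60), np.int64(65), np.int64(91), np.int64(89), np.int64(85), np.int64(64), np.int64(51), np.int64(55), np.int64(57), np.int64(58), np.int64(59), np.int64(55), np.int64(75), np.int64(134), np.int64(163), np.int64(159),
[... 2993 characters left out ...]
np.int64(224), np.int64(224)] R [np.int64(241), np.int64(241), np.int64(239), np.int64(237), np.int64(236), np.int64(238), np.int64(242), np.int64(255), np.int64(188), np.int64(61), np.int64(55), np.int64(58), np.int64(54), np.int64(109), np.int64(88), np.int64(89), np.int64(72), np.int64(40), np.int64(39), np.int64(41), np.int64(41), np.int64(57), np.int64(53), np.int64(73), np.int64(145), np.int64(160), np.int64(156), np.int64(155), np.int64(155), np.int64(155), np.int64(155), np.int64(155), np.int64(155), np.int64(155), np.int64(155), np.int64(155), np.int64(155), np.int64(155), np.int64(154), np.int64(154)]
0.04302867964951804
[ 0.0016 -0.0168] 0.0845 -0.04
[ 0.0018 -0.0167] 0.0448 -0.04
```

Run:
```python
from h import *
c=dict(np.load("cam_wrist.npz"))
for r,l,q in((40,154.3,396.7),(80,158.3,393.0),(110,161,390.1),(130,162.8,388.7)):
    a,b=pan(ray(c,(l,r),.043)),pan(ray(c,(q,r),.043)); print(a.round(4),b.round(4),(a+b)/2)
w=cv2.imread("pics/w7.png"); g=cv2.GaussianBlur(cv2.cvtColor(w,6),(1,5),0).astype(int)
for r in(40,80,110): print(r,g[r,184:206].tolist(),g[r,356:380].tolist())
```

```text
[-0.0705  0.0834] [0.0702 0.0833] [-0.00012294  0.08331995]
[-0.0704  0.0616] [0.0702 0.0615] [-0.00010468  0.06157819]
[-0.0705  0.0444] [0.0701 0.0443] [-0.00022058  0.0443457 ]
[-0.0706  0.0324] [0.0703 0.0323] [-0.00013472  0.03238345]
40 [162, 162, 161, 162, 164, 174, 132, 52, 49, 50, 59, 65, 76, 55, 52, 47, 134, 134, 125, 170, 196, 248] [246, 246, 245, 243, 243, 248, 254, 113, 56, 60, 91, 74, 68, 63, 60, 58, 69, 151, 168, 164, 163, 163, 163, 162]
80 [139, 139, 139, 139, 140, 141, 141, 143, 147, 97, 51, 51, 53, 56, 57, 56, 54, 47, 99, 134, 128, 156] [243, 242, 244, 254, 231, 73, 57, 62, 65, 62, 62, 60, 58, 57, 140, 169, 164, 163, 162, 162, 162, 161, 162, 162]
110 [138, 137, 138, 138, 138, 138, 138, 138, 138, 141, 146, 101, 52, 28, 49, 83, 86, 64, 51, 44, 113, 132] [242, 255, 207, 63, 51, 63, 90, 94, 61, 38, 52, 69, 151, 165, 161, 160, 160, 160, 160, 159, 159, 160, 159, 159]
```

Emit:
drive_tool --pt "0 -0.19 0 0 0 0 0" --pt "0 0 0.6 0 0 0 0" --pt "0 0 0.6 0 0 0 0" --pt "0 0 0 0 0 0 0" --pt "0 0 0 0 0 0 0"

```text
time_s: 13.78
tool_pos: [0.5916, -0.1376, 0.1579]
tool_rot: [-179.9, -0.0, 101.4]
force: [0.2, 0.7, -1.3]
grip_width: 0.0448
```

```bash
cat >> h.py <<'E'
def meas(tag):
    c=cam("wrist",tag); o=env.get_obs()
    g=cv2.GaussianBlur(cv2.cvtColor(c["img"],6),(1,5),0).astype(float)
    for r in(40,80,110):
        # inner top edges: strongest light->dark going inwards in windows
        L=g[r,120:178]; R=g[r,378:435]
        def cross(v,t):
            i=np.argmax((v[:-1]>=t)&(v[1:]<t)); return i+(v[i]-t)/(v[i]-v[i+1])
        l=120+cross(L,95); q=434-cross(R[::-1],110)
        a,b=pan(ray(c,(l,r),.043)),pan(ray(c,(q,r),.043)); print(r,round(l,1),round(q,1),a.round(4),b.round(4),"ductmid",((a+b)/2).round(4))
    print("t",o["time_s"],"tcp",o["tool_pos"].round(4),pan(o["tool_pos"]).round(4),o["tool_rot"].round(2),"w",o["grip_width"],"F",o["force"].round(1))
    z0=o["tool_pos"][2]-.129
    B=lambda p,z:pan(ray(c,((p[0]+.5)/4-.5+180,(p[1]+.5)/4-.5+195),z))
    for q in ([B(p,z0+.051) for p in((73,152),(718,152))],[B(p,z0+.081) for p in((195,246),(601,246))]):
        d=q[1]-q[0];print("psu(+y edge, pixels as before)",np.mean(q,0).round(4),np.degrees(np.arctan2(d[1],d[0])).round(2))
    return c
E
python3 - <<'E'
from h import *
w=meas("w9")
cv2.imwrite("pics/w9b.png",cv2.resize(w["img"][195:305,180:380],(800,440),interpolation=cv2.INTER_CUBIC))
E
```

```text
40 151.8 409.3 [-0.0705  0.0817] [0.0702 0.0816] ductmid [-0.0002  0.0817]
80 155.6 405.3 [-0.0706  0.0612] [0.0701 0.0612] ductmid [-0.0002  0.0612]
110 158.5 402.0 [-0.0706  0.045 ] [0.07  0.045] ductmid [-0.0003  0.045 ]
t 13.8333 tcp [ 0.5919 -0.1377  0.1583] [ 0.     -0.0327] [-1.7997e+02 -1.0000e-02  1.0141e+02] w 0.04467788206732859 F [-0.4 -0.3 -2.8]
psu(+y edge, pixels as before) [-0.0012 -0.0165] 0.02
psu(+y edge, pixels as before) [-0.0009 -0.0165] 0.03
```

View pics/w9b.png

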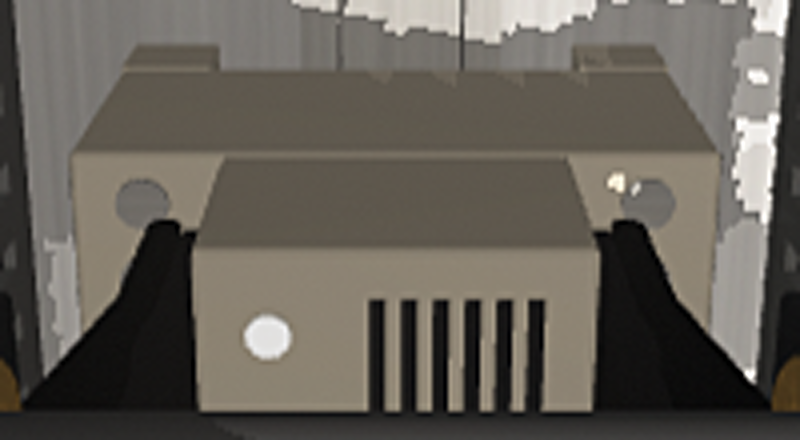

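Emit:
drive_tool --pt "0 0.08 0 0 0 0 0" --pt "0 0 0.4 0 0 0 0" --pt "0 0 0.4 0 0 0 0" --pt "0 0 0.4 0 0 0 0" --pt "0 0 0 0 0 0 0" --pt "0 0 0 0 0 0 0"

```text
time_s: 14.33
tool_pos: [0.5925, -0.1376, 0.1461]
tool_rot: [-179.9, -0.0, 101.4]
force: [0.4, 0.5, -2.1]
grip_width: 0.0445
```

Run:
```python
from h import *
w=meas("w10")
cv2.imwrite("pics/w10a.png",w["img"][:310,100:460])
c=cam("side","s10"); cv2.imwrite("pics/s10a.png",cv2.resize(c["img"][190:330,240:400],(686,600),interpolation=cv2.INTER_CUBIC))
```

```text
40 142.3 415.7 [-0.0705  0.0796] [0.0703 0.0795] ductmid [-0.0001  0.0795]
80 146.4 411.2 [-0.0705  0.0603] [0.0702 0.0602] ductmid [-0.0002  0.0602]
110 149.4 407.8 [-0.0706  0.045 ] [0.07   0.0449] ductmid [-0.0003  0.0449]
t 14.3833 tcp [ 0.5928 -0.1377  0.1465] [ 0.0009 -0.0328] [-179.99   -0.    101.41] w 0.044531168616384724 F [-0.1 -0.2 -3. ]
psu(+y edge, pixels as before) [-0.0003 -0.0167] 0.01
psu(+y edge, pixels as before) [ 0.     -0.0166] 0.02
```

View pics/s10a.png

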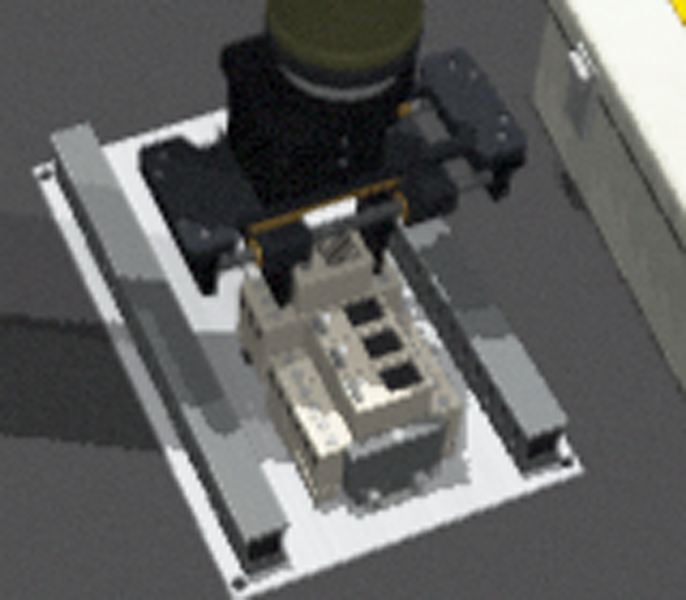

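View pics/w10a.png

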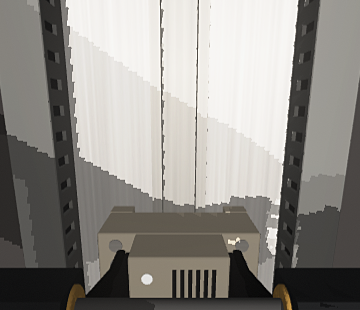

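Emit:
drive_tool --pt "0 0 0.3 0 0 0 0" --pt "0 0 0.3 0 0 0 0" --pt "0 0 0.2 0 0 0 0" --pt "0 0 0 0 0 0 0" --force 60

```text
time_s: 14.77
tool_pos: [0.5928, -0.1377, 0.1384]
tool_rot: [-180.0, -0.0, 101.4]
force: [-0.3, -0.6, -0.6]
grip_width: 0.0446
```

Emit:
drive_tool --pt "0 0 0.2 0 0 0 0" --pt "0 0 0.2 0 0 0 0" --pt "0 0 0 0 0 0 0"

```text
time_s: 15.02
tool_pos: [0.5933, -0.138, 0.1355]
tool_rot: [179.9, 0.0, 101.4]
force: [-2.4, -0.8, 3.3]
grip_width: 0.0446
```

Emit:
drive_tool --pt "0 0 0.2 0 0 0 0" --pt "0 0 0.2 0 0 0 0" --pt "0 0 0 0 0 0 0"

```text
time_s: 15.27
tool_pos: [0.5931, -0.1381, 0.131]
tool_rot: [179.9, 0.0, 101.4]
force: [-1.3, -0.8, 3.9]
grip_width: 0.0444
```

Emit:
drive_tool --pt "0 0 0.2 0 0 0 0" --pt "0 0 0 0 0 0 0" --pt "0 0 0 0 0 0 0"

```text
time_s: 15.52
tool_pos: [0.5932, -0.1383, 0.1309]
tool_rot: [179.9, -0.0, 101.4]
force: [-5.2, -0.5, 14.5]
grip_width: 0.0444
```

Emit:
drive_tool --pt "0 0 0.2 0 0 0 0" --pt "0 0 0 0 0 0 0" --pt "0 0 0 0 0 0 0"

```text
time_s: 15.77
tool_pos: [0.5932, -0.1384, 0.1308]
tool_rot: [179.9, -0.0, 101.4]
force: [-9.4, 2.1, 25.8]
grip_width: 0.0446
```

Run:
```python
from h import *
w=meas("w11")
cv2.imwrite("pics/w11b.png",cv2.resize(w["img"][195:305,180:380],(800,440),interpolation=cv2.INTER_CUBIC))
c=cam("side","s11"); cv2.imwrite("pics/s11a.png",cv2.resize(c["img"][210:330,260:400],(700,600),interpolation=cv2.INTER_CUBIC))
c=cam("scene","sc11"); cv2.imwrite("pics/sc11a.png",cv2.resize(c["img"][190:310,180:330],(750,600),interpolation=cv2.INTER_CUBIC))
```

```text
40 129.2 425.0 [-0.0705  0.0761] [0.0701 0.076 ] ductmid [-0.0002  0.0761]
80 133.6 420.8 [-0.0705  0.0583] [0.0702 0.0582] ductmid [-0.0002  0.0583]
110 137.2 417.3 [-0.0705  0.0442] [0.0701 0.0441] ductmid [-0.0002  0.0442]
t 15.8167 tcp [ 0.5932 -0.1384  0.1309] [ 0.0012 -0.0336] [ 1.7993e+02 -5.0000e-02  1.0139e+02] w 0.044732947266467725 F [-9.5  1.2 25.6]
psu(+y edge, pixels as before) [ 0.0004 -0.0177] -0.05
psu(+y edge, pixels as before) [ 0.0006 -0.0177] -0.06
```

View pics/s11a.png

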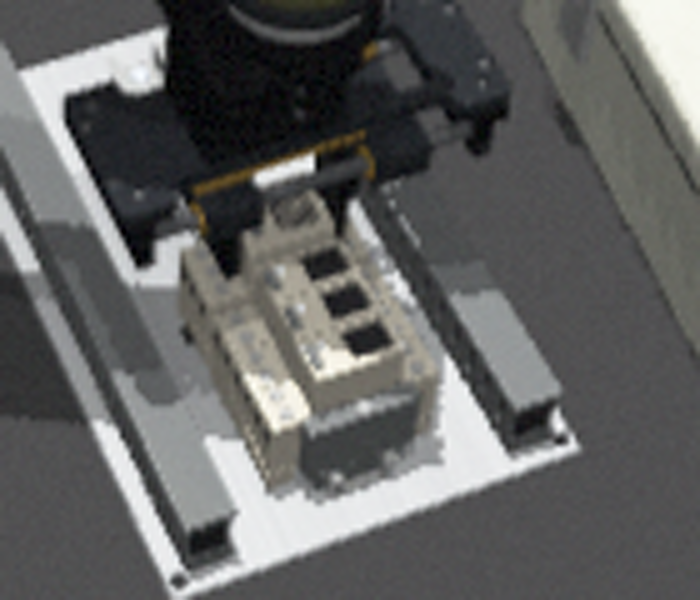

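View pics/w11b.png

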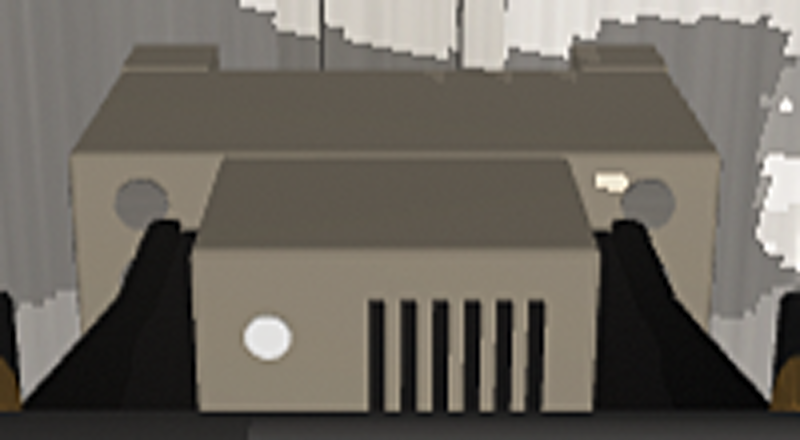

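View pics/sc11a.png

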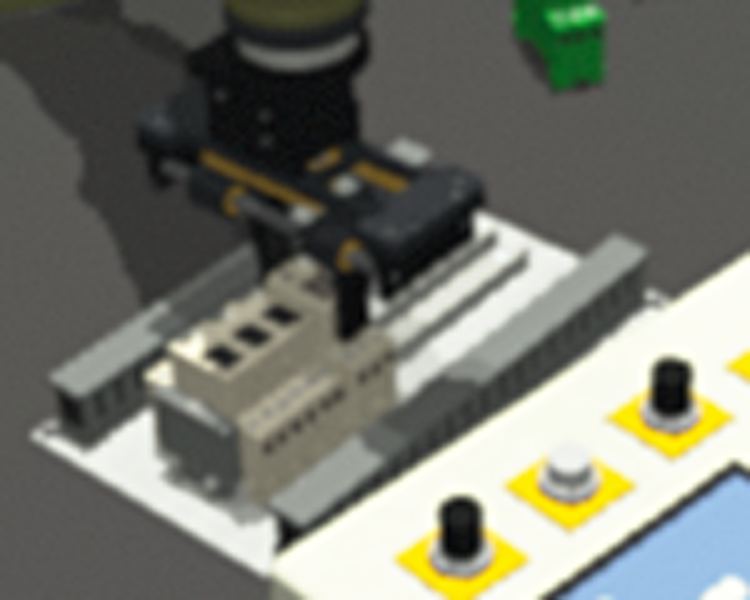

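Emit:
drive_tool --pt "0 0 0 0 0 0 0" --pt "0 0 0 0 0 0 0" --pt "0 0 0 0 0 0 0" --pt "0 0 0 0 0 0 0" --pt "0 0 0 0 0 0 0" --pt "0 0 0 0 0 0 0"

```text
time_s: 16.42
tool_pos: [0.5932, -0.1384, 0.1308]
tool_rot: [179.9, -0.0, 101.4]
force: [-9.6, 1.3, 26.8]
grip_width: 0.0446
```

Run:
```python
from cell import env
o=env.get_obs(); print(o["time_s"],o["tool_pos"],o["force"],o["grip_width"])
print(env.sign_off())
```

```text
16.4167 [ 0.59319367 -0.13835633  0.13083165] [-9.62083584  1.28499478 26.84600091] 0.04458259220212555
the job is handed in; nothing more can be done
None
```

I closed the three relays against the end bracket and clipped the power supply onto the rail beside them. The arm is still gripping the supply and pressing it down. I handed the job in at 16.4 s, and sign-off gave no verdict.

**Relays:** I pushed the row with the closed fingers until it stalled at 15–20 N. A clear side view taken right afterwards showed the three relays closed up with no gaps.

**Power supply, last checks:**
- **Seating:** It came to a hard stop with the tool 4.4–4.5 mm above its height when gripping the supply on the bench; home is 5 mm. The push is about 27 N, well above the 10–15 N the clips need. The clips themselves could not be seen, so I infer the snap from the height and force.
- **Centring:** It sits about 0.7 mm from the duct midline, with the yaw within 0.1°. Its nearest face is about 4 mm from the last relay.
- **Grip:** The jaws are at 44.6 mm with the grip set to 60 N, and I saw no slip in the views.

**Checks that disagreed:**
- The tool's own position reads about 0.5 mm further to one side than the camera does. I trusted the camera's comparison of supply and ducts.
- The camera's apparent sizes put the supply about 3 mm lower in the grip than the tool height did. That would put it at about 2 mm, below home, so I trusted the tool height and the hard stop.
- A steady sideways force of about 9.6 N remained at the end.

I did not touch the bystanders or the green look-alikes; I did not re-measure their positions.

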